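# Cure a fresh batch of poppers in the UV station

### The job

Run the next batch through the UV curing station: turn the amber shield anticlockwise to unlock it, lift it off and stand it aside upright; move every cured stand from the curing plate into the blue tray, and put every freshly coated stand waiting on the table upright on the plate. Put the shield back over them and turn it clockwise against its stops so that it is locked; only then press the green start button fully down and let it come up again. Leave the thread spools, the mug and the jar where they are.

Things in the scene. Friction and masses are not known exactly. Their poses are not given: they have to be found in the camera images.
- station: the UV curing station, fixed: a black housing from x = -195 to +118 mm, 200 mm wide along y, its flat top 40 mm above the table. Origin: on the table below the centre of the curing plate; x points from the start button through the plate's centre, away from the robot at yaw 0; z up.
- plate_centre (a point): centre of the round curing plate's top face, 46 mm above the table; fixed aluminium, 152 mm across, standing 6 mm above the housing's top, rim bevelled; axes as the station. Three stands fit, for instance 42 mm from its centre every 120 degrees, long sides facing the rim.
- claw_far (a point): a steel bayonet claw on the housing: this point is on the housing's top (40 mm up) under the hook, 95 mm from the plate's centre towards the station's +x. Hook spans 32 mm round the edge, 90 to 113 mm from the centre, 11 mm free height beneath; open on its anticlockwise side (seen from above), shut by a stop on its clockwise side; 17 mm high.
- claw_near (a point): a steel bayonet claw on the housing: this point is on the housing's top (40 mm up) under the hook, 95 mm from the plate's centre towards the station's -x. Hook spans 32 mm round the edge, 90 to 113 mm from the centre, 11 mm free height beneath; open on its anticlockwise side (seen from above), shut by a stop on its clockwise side; 17 mm high.
- shield: the amber see-through round shield, loose, about 350 g, open underneath: outside 168 mm across, 88 high; inside 160 across, 84 high. Origin: centre of the underside, x along the bar grip, z up; a half turn looks the same. Starts locked: underside on the housing's top, round the plate (4 mm play), x along the station's x, lugs under the claws against the stops.
- shield_grip (a point): middle of the shield's black bar grip, 112 mm above its underside: the tool centre's place. Bar 80 mm along the shield's x, 22 wide along y, from 88 to 120 mm above the underside; grip across the 22 mm.
- shield_lug (a point): one of the shield's two black lugs, at its bottom rim at x = +92 mm (the other at -92): 20 mm wide, 8 high, reaching 101 mm from the axis. Turned anticlockwise from above the lugs leave the claws after 0.25 rad; at 0.5 to 1.2 rad the shield lifts straight off. It goes back on at that angle and is locked by turning clockwise until the lugs meet the stops.
- start (a joint): travel of the round green spring push button in m: 0 = up, 0.006 = fully down, about 5 N; it springs back when let go.
- start_top (a point): centre of the top of the start button's cap, 30 mm across, in a steel collar 46 mm across that is 12 mm high; 62 mm above the table when up, 155 mm from the plate's centre towards the station's -x. Press it downwards.
- tray: the blue tray for cured stands, fixed, 110 mm along x, 180 mm along y, 20 mm high, walls and floor 5 mm thick. Origin: centre of the underside.
- mat: a flat grey silicone mat, fixed, 200 x 200 x 2 mm, kept clear: the place to stand the shield meanwhile. Origin: centre of the underside.
- wet1: a popper stand, 140 g: steel foot 60 x 36 x 12 mm; on its middle a cork grip tab, 20 mm along x, 16 along y, z = 12 to 62 mm; at x = -22 and +22 an upright red popper 14 mm across, z = 21 to 48. Grip the tab across y, tool centre 50 to 55 mm up. Origin: centre of underside, x along the foot. Freshly coated: starts waiting on the table at the robot's right; may be absent (None).
- wet2: a popper stand, 140 g: steel foot 60 x 36 x 12 mm; on its middle a cork grip tab, 20 mm along x, 16 along y, z = 12 to 62 mm; at x = -22 and +22 an upright yellow popper 14 mm across, z = 21 to 48. Grip the tab across y, tool centre 50 to 55 mm up. Origin: centre of underside, x along the foot. Freshly coated: starts waiting on the table at the robot's right; may be absent (None).
- wet3: a popper stand, 140 g: steel foot 60 x 36 x 12 mm; on its middle a cork grip tab, 20 mm along x, 16 along y, z = 12 to 62 mm; at x = -22 and +22 an upright blue popper 14 mm across, z = 21 to 48. Grip the tab across y, tool centre 50 to 55 mm up. Origin: centre of underside, x along the foot. Freshly coated: starts waiting on the table at the robot's right; may be absent (None).
- wet4: a popper stand, 140 g: steel foot 60 x 36 x 12 mm; on its middle a cork grip tab, 20 mm along x, 16 along y, z = 12 to 62 mm; at x = -22 and +22 an upright green popper 14 mm across, z = 21 to 48. Grip the tab across y, tool centre 50 to 55 mm up. Origin: centre of underside, x along the foot. Freshly coated: starts waiting on the table at the robot's right; may be absent (None).
- cured1: a popper stand, 140 g: steel foot 60 x 36 x 12 mm; on its middle a cork grip tab, 20 mm along x, 16 along y, z = 12 to 62 mm; at x = -22 and +22 an upright orange popper 14 mm across, z = 21 to 48. Grip the tab across y, tool centre 50 to 55 mm up. Origin: centre of underside, x along the foot. Cured: starts on the curing plate under the shield; may be absent (None).
- cured2: a popper stand, 140 g: steel foot 60 x 36 x 12 mm; on its middle a cork grip tab, 20 mm along x, 16 along y, z = 12 to 62 mm; at x = -22 and +22 an upright white popper 14 mm across, z = 21 to 48. Grip the tab across y, tool centre 50 to 55 mm up. Origin: centre of underside, x along the foot. Cured: starts on the curing plate under the shield; may be absent (None).
- spool_red: bystander: upright thread spool with red thread, 42 mm across, 54 mm high. Origin: centre of the underside.
- spool_gold: bystander: upright thread spool with yellow thread, 42 mm across, 54 mm high. Origin: centre of the underside.
- spool_black: bystander: upright thread spool with black thread, 42 mm across, 54 mm high. Origin: centre of the underside.
- mug: bystander: white mug, 80 mm across, 92 mm high. Origin: centre of the underside.
- cement: bystander: amber glass jar with black cap, 52 mm across, 75 mm high. Origin: centre of the underside.

How it is judged:
By the outcome, as a careful person would: the job done as asked, in the order asked, and still so for the second after the job is handed in, with the robot touching nothing.
Of wet1, wet2, wet3, wet4 only 2 to 3 are there at a start; the rules pass over those that are not, and their reading is None.
Of cured1, cured2 only 1 to 2 are there at a start; the rules pass over those that are not, and their reading is None.
At some moment in a run one of wet1, wet2, wet3, wet4 may be knocked a few centimetres aside while the robot is not near it.
It also fails if it takes over 210 s, if anything falls off the work surface, if the arm or the gripper's body presses on something with over 40 N, if the wrist force passes 120 N, or if a joint passes its speed limit or range.

### The arm

A 6-joint arm with a two-finger parallel gripper is mounted at the origin on the work surface. World frame = base frame: x ahead of the robot, y to its left, z up, the work surface at z = 0. Lengths are in m, angles in rad, forces in N, time in s.
With the tool pointing down it reaches from about 0.35 to 1 m from the base axis. Payload 7.1 kg.
Tool frame: the origin (TCP) lies between the finger pads, 19 mm behind the fingertips; this is the grasp point; z points along the fingers, y is the line along which they close (so a half turn about z gives the same grasp; the last joint's range is limited). The gripper opens to 85 mm and grips with 20 to 120 N. Pads are 22 mm wide; open, the fingers measure 114 mm over their backs; the gripper's body (76 mm by 85 mm) begins 54 mm behind the grasp point. The pads swing forward as they close: fully open they stand 13 mm farther back than shut.
Start: joints at [1.082, 0.423, 1.63, -0, 1.089, -0.019], TCP at [0.283, 0.557, 0.25] pointing down, gripper open.
Joint ranges: [-3, 3], [-0.9, 2.11], [0.09, 2.58], [-1.31, 4.45], [0.11, 2.69], [-2.54, 2.54]. Speed limits (rad/s): [2.39, 2.39, 3.01, 3.14, 3.14, 3.14].

### API

Orientations are given as a rotation vector (axis times angle).
In Python, from rig import manip gives the robot as it stands. The module is installed in compiled form; this text tells all that it offers. Calls block until the motion is done:
- manip.move_to(position, orientation): joint-space move of the TCP to a pose.
- manip.servo_line(position, orientation=None, rate=0.15): straight line of the TCP; orientation=None keeps the orientation; rate is the mean speed in m/s.
- manip.set_joints(angles): joint-space move.
- manip.command_gripper(opening, f_grip=None): finger opening in m; f_grip is the grip in N (None keeps the last); returns when the fingers have stopped.
- manip.hold(seconds).
- manip.solve_ik(position, orientation): joint angles nearest the present ones, or None.
- manip.camera(name): name is "scene" or "top"; returns a dict with "image" (400x640x3 uint8, red, green, blue), "fx", "fy", "cx", "cy" (pixels), "k1" (the pictures are not rectified: a ray, as slopes to the right and down, at radius r is drawn at 1 + k1 r^2 times it, then the intrinsics apply), "cam_to_world" (4x4, takes a point from camera to world coordinates). Camera axes: x right, y down, z forward; pixel columns grow to the right and rows downward; lengths in m; the calibration is good to about 2 mm. A picture is of the moment at which its call begins. There is no depth.
A pose or a line that the arm cannot do raises manip.IKError and nothing moves.
- manip.sign_off(): hands the job in; it is judged then, once.
Readings, each from a call of its own:
- manip.get_time(): time.
- manip.get_joint_positions(): joint angles.
- manip.get_joint_vel(): joint speeds.
- manip.get_tau(): joint torques, N m.
- manip.get_position(): TCP position.
- manip.get_ee_rot(): TCP orientation.
- manip.get_contact_force(): force on the tool from outside, world axes, zero at the start.
- manip.get_torque(): the same for the moment, N m.
- manip.get_width(): finger opening in m.
- manip.get_grip_force(): force on a finger pad.
Only numpy, scipy, OpenCV 4.12 (cv2) and the standard library are available. Lean on these libraries where they do the work, as an engineer would, in place of code of your own. Each camera call takes 0.05 s, during which the arm holds its last target. There are 200 camera calls.

## Working session

There is one attempt and no reset: what is moved stays moved. The work goes in short steps, each a Python script; the robot and the scene stay as the last script left them, time stands still between calls to the robot, and variables do not carry over. Pictures are saved under pics/ and viewed, at most 14 in all, crops included, and the job is handed in when it is done.

```bash
ls; mkdir -p pics; python3 - <<'E'
from rig import manip
import cv2, numpy as np
for n in("scene","top"):
    c=manip.camera(n); cv2.imwrite(f"pics/{n}0.png",c["image"][:,:,::-1])
    print(n,c["fx"],c["fy"],c["cx"],c["cy"],c["k1"]);print(np.round(c["cam_to_world"],3))
print(manip.get_time(),manip.get_ee_rot())
E
```

```text
pics
scene 415.01981923039835 415.01981923039835 321.41732997746817 195.66559676631462 -0.03383254959544496
[[ 0.72   0.38  -0.581  1.294]
 [ 0.694 -0.405  0.595 -0.78 ]
 [-0.009 -0.832 -0.555  0.862]
 [ 0.     0.     0.     1.   ]]
top 413.3366190897197 413.3366190897197 320.2672667899653 197.48769169762542 -0.07190048092978793
[[-1.200e-02 -9.920e-01  1.230e-01  3.800e-01]
 [-1.000e+00  1.200e-02 -1.000e-03 -2.000e-02]
 [-0.000e+00 -1.230e-01 -9.920e-01  1.343e+00]
 [ 0.000e+00  0.000e+00  0.000e+00  1.000e+00]]
0.1 [-7.31154603e-01 -3.05495957e+00  2.12699712e-03]
```

View pics/scene0.png

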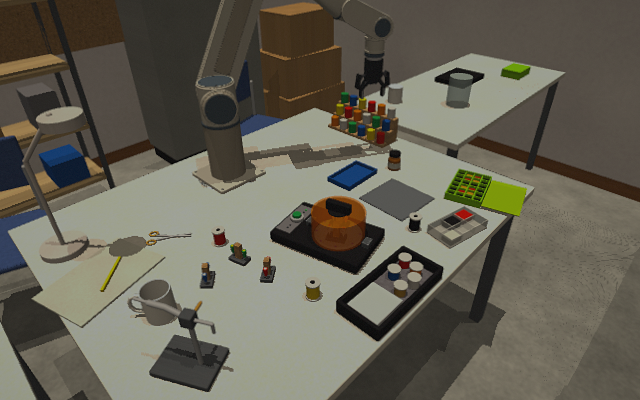

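View pics/top0.png

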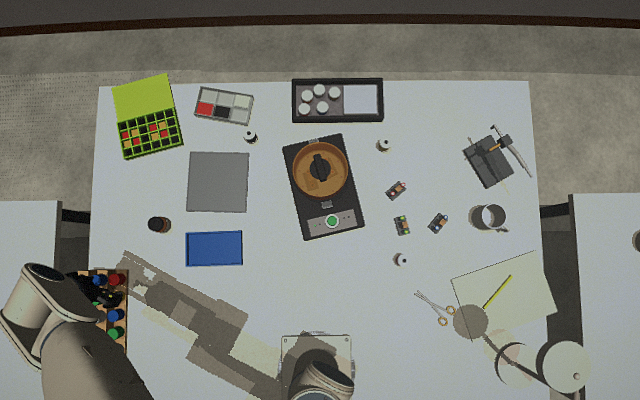

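The scene view shows the station with its shield, and three wet stands at about (207,275), (240,252) and (267,268). In the top view, the grip is at (320,168), the button at (332,221), the stands at (396,190), (402,225) and (438,223), the tray at (214,249) and the mat at (218,182). Next I'll zoom in on the stands.

```bash
cat > h.py <<'E'
from rig import manip
import cv2, numpy as np
from scipy.spatial.transform import Rotation as R
def snap(n, save=None):
    c=manip.camera(n); c["bgr"]=np.ascontiguousarray(c["image"][:,:,::-1]); c["hsv"]=cv2.cvtColor(c["bgr"],cv2.COLOR_BGR2HSV)
    if save: cv2.imwrite(f"pics/{save}.png",c["bgr"])
    return c
def cast(c,px,z):
    px=np.asarray(px,float).reshape(-1,2)
    K=np.array([[c["fx"],0,c["cx"]],[0,c["fy"],c["cy"]],[0,0,1]])
    n=cv2.undistortPoints(px[:,None],K,np.array([c["k1"],0,0,0.]))[:,0]
    d=np.c_[n,np.ones(len(n))]@c["cam_to_world"][:3,:3].T; o=c["cam_to_world"][:3,3]
    return o+d*((z-o[2])/d[:,2])[:,None]
def proj(c,P):
    M=np.linalg.inv(c["cam_to_world"]); K=np.array([[c["fx"],0,c["cx"]],[0,c["fy"],c["cy"]],[0,0,1]])
    return cv2.projectPoints(np.asarray(P,float).reshape(-1,3),cv2.Rodrigues(M[:3,:3])[0],M[:3,3],K,np.array([c["k1"],0,0,0.]))[0][:,0]
def mask(c,lo,hi,box):
    m=cv2.inRange(c["hsv"],np.array(lo),np.array(hi)); o=np.zeros_like(m); x0,y0,x1,y1=box; o[y0:y1,x0:x1]=m[y0:y1,x0:x1]; return o
def blob(m):
    k=max(cv2.findContours(m,cv2.RETR_EXTERNAL,cv2.CHAIN_APPROX_NONE)[0],key=cv2.contourArea); return k
def crop(c,box,f,name):
    x0,y0,x1,y1=box; cv2.imwrite(f"pics/{name}.png",cv2.resize(c["bgr"][y0:y1,x0:x1],None,fx=f,fy=f,interpolation=cv2.INTER_CUBIC))
def down(yaw):  # tool z down, tool y axis at world angle yaw
    y=np.array([np.cos(yaw),np.sin(yaw),0]); z=np.array([0,0,-1.]); return R.from_matrix(np.c_[np.cross(y,z),y,z]).as_rotvec()
E
python3 - <<'E'
from h import *
t=snap("top"); s=snap("scene")
a=cv2.resize(t["bgr"][130:245,375:495],None,fx=5,fy=5,interpolation=cv2.INTER_CUBIC)
cv2.imwrite("pics/c1.png",a)
crop(s,(190,180,390,310),4,"c2")
for nm,lo,hi,box,z in [("tray",(100,120,60),(120,255,255),(170,220,260,280),.02),("mat",(0,0,60),(179,60,130),(175,140,260,225),.002),("house",(0,0,0),(179,90,70),(270,125,375,250),.04)]:
    k=blob(mask(t,lo,hi,box)); r=cv2.minAreaRect(k); b=cast(t,cv2.boxPoints(r),z)
    print(nm,r,b.mean(0).round(4),[round(float(np.linalg.norm(b[i]-b[i-1])),4) for i in range(4)],[np.degrees(np.arctan2(*(b[i]-b[i-1])[1::-1])).round(1) for i in range(2)]);print(b.round(3).tolist())
k=blob(mask(t,(60,80,60),(90,255,255),(310,205,350,240)));(x,y),r=cv2.minEnclosingCircle(k);print("btn",x,y,r,cast(t,(x,y),.062))
k=blob(mask(t,(3,120,50),(20,255,255),(280,130,360,210)));(x,y),r=cv2.minEnclosingCircle(k);print("shield",x,y,r,cast(t,[(x,y),(x+r,y)],.128))
k=blob(mask(t,(0,0,0),(179,255,45),(303,148,337,188)));print("bar",cv2.minAreaRect(k),cast(t,cv2.boxPoints(cv2.minAreaRect(k)),.16).round(4))
E
```

```text
tray ((213.5, 248.0), (34.0, 55.0), 90.0) [0.3861 0.3215 0.02  ] [0.1084, 0.1783, 0.1079, 0.1768] [np.float64(1.3), np.float64(-90.5)]
[[0.441, 0.411, 0.02], [0.439, 0.233, 0.02], [0.332, 0.232, 0.02], [0.333, 0.409, 0.02]]
mat ((217.11788940429688, 181.63832092285156), (61.16685104370117, 60.32931900024414), 1.5481576919555664) [0.6045 0.3182 0.002 ] [0.2021, 0.2024, 0.206, 0.201] [np.float64(87.8), np.float64(0.1)]
[[0.508, 0.42, 0.002], [0.71, 0.42, 0.002], [0.701, 0.215, 0.002], [0.5, 0.218, 0.002]]
house ((322.6347351074219, 186.55250549316406), (96.77288818359375, 62.58012008666992), 76.29303741455078) [ 0.5792 -0.0297  0.04  ] [0.3113, 0.2028, 0.3128, 0.197] [np.float64(13.3), np.float64(-76.6)]
[[0.708, 0.104, 0.04], [0.755, -0.094, 0.04], [0.449, -0.16, 0.04], [0.405, 0.032, 0.04]]
btn 331.5 220.5 4.527792930603027 [[ 0.46677442 -0.05586963  0.062     ]]
shield 319.8322448730469 168.96710205078125 28.31196403503418 [[ 0.61681052 -0.02160115  0.128     ]
 [ 0.61578364 -0.10621373  0.128     ]]
bar ((316.9245300292969, 168.23583984375), (27.334749221801758, 14.834939002990723), 74.05460357666016) [[ 0.6462  0.0183  0.16  ]
 [ 0.6579 -0.0235  0.16  ]
 [ 0.5797 -0.0443  0.16  ]
 [ 0.5683 -0.0028  0.16  ]]
```

View pics/c1.png

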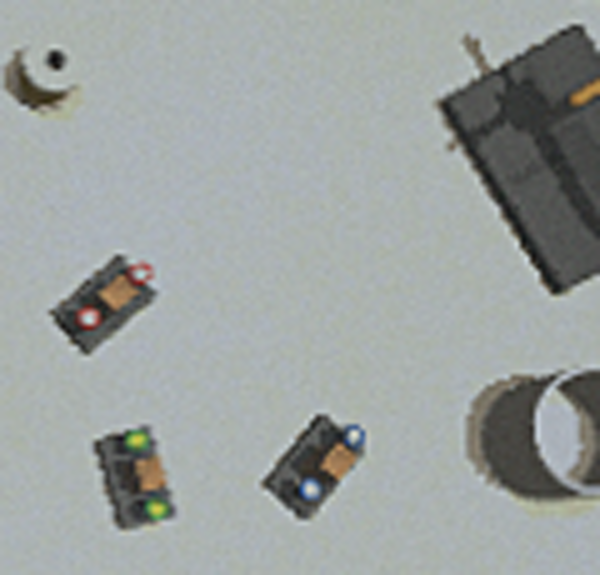

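View pics/c2.png

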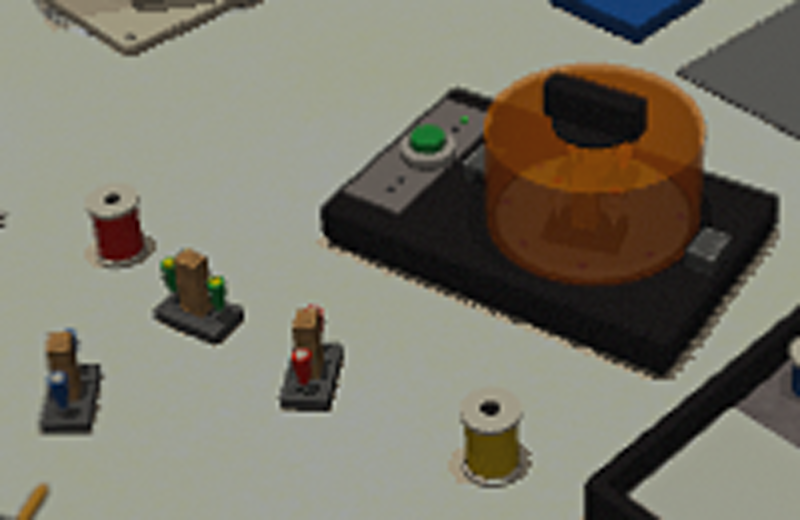

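Three wet stands are waiting: red, green and blue. Station estimates agree to about 1 mm: button plus 155 mm, shield circle and housing rectangle all put the plate centre at (0.617,-0.021), with yaw about 13.3°. The tray and mat sizes also match, so I'll unlock the shield and lift it off.

```bash
cat >> h.py <<'E'
PC=np.array([0.617,-0.021]); SY=np.radians(13.3); MAT=np.array([0.605,0.318]); TRAY=np.array([0.386,0.3215])
def st(x,y): return PC+np.array([[np.cos(SY),-np.sin(SY)],[np.sin(SY),np.cos(SY)]])@np.array([x,y])
def pick_yaw(p,yaw,extra=0.):
    "of yaw and its half turn, the one keeping joint 6 (also after turning by extra) nearest mid range"
    best=None
    for k in (-1,0,1):
        q=manip.solve_ik(p,down(yaw+k*np.pi)); 
        if q is None: continue
        q2=manip.solve_ik(p,down(yaw+k*np.pi+extra))
        if q2 is None: continue
        m=max(abs(q[5]),abs(q2[5]))
        if best is None or m<best[0]-1e-6: best=(m,yaw+k*np.pi)
    return best[1]
def say(t): print(t,round(manip.get_time(),1),np.round(manip.get_position(),4),"w",round(manip.get_width(),4),"F",np.round(manip.get_contact_force(),1),"T",np.round(manip.get_torque(),2))
E
python3 - <<'E'
from h import *
g=np.r_[PC,0.153]
y=pick_yaw(g,SY+np.pi/2,0.75); print("yaw",y)
manip.move_to(np.r_[PC,0.26],down(y)); manip.servo_line(g,rate=.12); say("at")
manip.command_gripper(0.0,80); say("grip")
q=np.array(manip.get_joint_positions()); print(q.round(3))
q1=manip.solve_ik(g,down(y+.2)); print(np.round(q1,3))
for i in range(1,8):
    manip.set_joints(manip.solve_ik(g,down(y+.1*i))); 
    if i%2: say(i)
manip.servo_line(np.r_[PC,0.165],rate=.03); say("lift a little")
manip.servo_line(np.r_[PC,0.28],rate=.1); say("up")
snap("top","lift_t"); snap("scene","lift_s")
E
```

```text
yaw -1.3386675362796507
at 3.6 [ 0.6176 -0.021   0.1538] w 0.0855 F [-0.3  0.1 -1. ] T [-0.02 -0.07  0.03]
grip 4.2 [ 0.6173 -0.021   0.1535] w 0.0203 F [ 0.6 -0.2  3.8] T [0.04 0.17 0.02]
[-0.053  0.532  1.709  0.     0.9    1.285]
[-0.053  0.532  1.71  -0.     0.899  1.085]
1 4.5 [ 0.6174 -0.0211  0.1535] w 0.0209 F [-0.7 -0.2  4.8] T [0.09 0.06 0.47]
3 5.0 [ 0.6175 -0.021   0.1535] w 0.0205 F [0.3 0.4 5.1] T [0.12 0.04 0.48]
5 5.5 [ 0.6175 -0.021   0.1535] w 0.0207 F [ 1.  -0.5  4.4] T [0.11 0.08 0.46]
7 6.0 [ 0.6175 -0.021   0.1535] w 0.0205 F [-0.   1.   5.2] T [0.13 0.09 0.5 ]
lift a little 6.5 [ 0.6169 -0.021   0.1649] w 0.0203 F [-0.6 -0.1 -4. ] T [ 0.01 -0.02 -0.01]
up 7.8 [ 0.6165 -0.021   0.2791] w 0.0209 F [-0.6 -0.4 -3.9] T [-0.08  0.05  0.  ]
```

The shield is off: it reads -4 N and there was no resistance. Now it goes onto the mat.

```bash
python3 - <<'E'
from h import *
r=manip.get_ee_rot()
y=SY-np.pi/2+.7
print(np.round(manip.solve_ik(np.r_[MAT,.2],down(y)),3))
manip.servo_line(np.r_[MAT,0.25],down(y),rate=.2); say("over")
manip.servo_line(np.r_[MAT,0.125],rate=.12)
z=.125
while z>.11 and manip.get_contact_force()[2]<1: z-=.0015; manip.servo_line(np.r_[MAT,z],rate=.02)
say("down"); manip.command_gripper(.085); manip.servo_line(np.r_[MAT,0.26],rate=.2); say("off")
t=snap("top","t2"); s=snap("scene","s2")
crop(t,(180,120,460,270),2.8,"t2c"); crop(s,(190,170,440,310),3,"s2c")
E
```

```text
[ 0.467  0.562  1.525 -0.     1.055  1.105]
over 9.8 [0.6052 0.317  0.2501] w 0.0208 F [ 0.3 -0.9 -3.5] T [-0.03 -0.04  0.03]
down 12.7 [0.6051 0.3181 0.1155] w 0.0206 F [-2.5 -1.   5.5] T [-0.2   0.58 -0.02]
off 14.2 [0.6043 0.3176 0.2588] w 0.0852 F [ 0.1  0.7 -0.5] T [ 0.   -0.02 -0.06]
```

View pics/t2c.png

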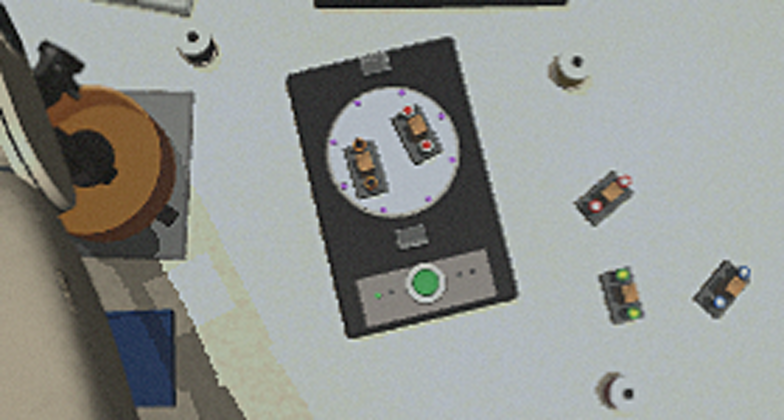

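View pics/s2c.png

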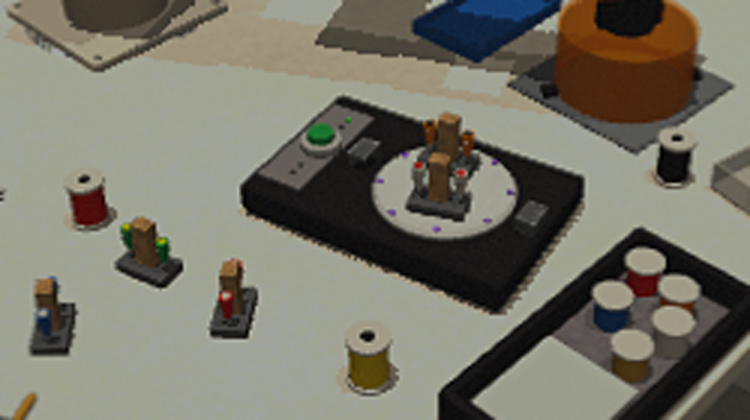

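The shield stands on the mat. The plate holds two cured stands, orange at crop (366,165) and white at crop (415,130). The wet stands red, green and blue are unmoved. Next I'll measure all five stands from their foot rectangles and tab tops.

```bash
cat >> h.py <<'E'
def stands(c, box, z0, dbg=False):
    """upright stands inside box (pixels): foot rectangle at z0+.012, cork tab top at z0+.06"""
    tab=mask(c,(8,90,90),(17,190,255),box); dark=mask(c,(0,0,0),(179,110,105),box); out=[]
    sat=mask(c,(0,110,40),(179,255,255),box)
    n,_,stt,cen=cv2.connectedComponentsWithStats(tab)
    for i in range(1,n):
        if stt[i,4]<8: continue
        disk=np.zeros_like(dark); cv2.circle(disk,tuple(int(round(v)) for v in cen[i]),13,255,-1)
        m=cv2.morphologyEx((dark|sat)&disk,cv2.MORPH_CLOSE,np.ones((3,3)))
        k=blob(m); fm=np.zeros_like(m); cv2.drawContours(fm,[k],-1,255,-1)
        pts=np.argwhere(fm&dark)[:,::-1].astype(float)
        P=cast(c,pts,z0+.012)[:,:2]
        r=cv2.minAreaRect((P*1000).astype(np.float32)); (cx,cy),(w,h),a=r
        yaw=np.radians(a if w>h else a+90)
        tp=cast(c,cen[i],z0+.058)[0,:2]
        hue=c["hsv"][...,0][(fm&sat&~tab)>0]
        out.append(dict(foot=np.array([cx,cy])/1000,tab=tp,yaw=yaw,size=(max(w,h),min(w,h)),px=cen[i],area=stt[i,4],hue=np.median(hue) if len(hue) else -1))
    return out
PLATEBOX=(298,140,350,205); WETBOX=(370,155,470,250)
def show(L):
    for d in L: print("px",d["px"].round(1),"area",d["area"],"hue",d["hue"],"foot",d["foot"].round(4),"tab",d["tab"].round(4),"yaw",np.degrees(d["yaw"]).round(1)%180,"size",np.round(d["size"],1))
E
python3 - <<'E'
from h import *
t=snap("top")
show(stands(t,PLATEBOX,.046)); show(stands(t,WETBOX,0))
for p in ((311,179),(328,166),(396,190),(404,224),(442,223)): print(t["hsv"][p[1]-1:p[1]+2,p[0]-1:p[0]+2].reshape(-1,3).tolist())
E
```

```text
px [328.6 164.3] area 32 hue 2.0 foot [ 0.634  -0.0477] tab [ 0.6356 -0.0485] yaw 27.7 size [61.2 35.5]
px [309.2 175.6] area 38 hue 18.0 foot [0.5964 0.0105] tab [0.6014 0.0108] yaw 17.6 size [58.5 34.9]
px [398.2 188. ] area 31 hue 2.0 foot [ 0.5656 -0.2663] tab [ 0.5667 -0.2678] yaw 128.8 size [60.2 35. ]
px [442.1 221.9] area 28 hue 108.5 foot [ 0.4579 -0.3998] tab [ 0.4579 -0.4022] yaw 139.2 size [60.1 36.7]
px [404.5 224.5] area 26 hue 39.0 foot [ 0.4525 -0.2818] tab [ 0.4515 -0.2834] yaw 14.8 size [58.6 37.5]
[[15, 121, 169], [14, 125, 178], [14, 125, 159], [14, 124, 175], [15, 129, 174], [15, 120, 176], [18, 117, 181], [16, 118, 140], [11, 90, 68]]
[[16, 121, 177], [16, 120, 161], [14, 118, 168], [15, 116, 121], [15, 124, 175], [15, 122, 178], [17, 95, 97], [17, 122, 197], [15, 122, 178]]
[[17, 110, 132], [17, 115, 188], [15, 122, 174], [30, 12, 43], [15, 108, 125], [15, 121, 185], [6, 25, 51], [43, 38, 47], [15, 108, 125]]
[[15, 117, 159], [15, 110, 139], [15, 116, 154], [17, 110, 153], [17, 115, 149], [14, 119, 159], [16, 111, 124], [16, 117, 164], [16, 116, 169]]
[[16, 121, 168], [16, 124, 163], [16, 126, 164], [16, 123, 174], [15, 120, 170], [14, 128, 170], [18, 116, 169], [15, 123, 174], [16, 121, 167]]
```

Every foot measures about 60 x 36 mm, and foot and tab positions agree to about 2 mm. The orange tab mask merges with its poppers, so I'll use its foot. Now I'll move the cured stands to the tray.

```bash
cat >> h.py <<'E'
GH=.053
def pick(xy,yaw,z0,safe=.22):
    y=pick_yaw(np.r_[xy,z0+GH],yaw+np.pi/2)
    manip.move_to(np.r_[xy,safe],down(y)); manip.command_gripper(.04,40)
    manip.servo_line(np.r_[xy,z0+GH],rate=.15); manip.command_gripper(0.,40); w=manip.get_width()
    manip.servo_line(np.r_[xy,safe],rate=.15); say("picked w=%.4f"%w); return abs(w-.016)<.004
def place(xy,yaw,z0,safe=.22):
    y=pick_yaw(np.r_[xy,z0+GH],yaw+np.pi/2)
    manip.move_to(np.r_[xy,safe],down(y)); manip.servo_line(np.r_[xy,z0+GH+.012],rate=.15)
    dz=.012; f0=manip.get_contact_force()[2]
    while dz>-.004 and manip.get_contact_force()[2]-f0<2: dz-=.001; manip.servo_line(np.r_[xy,z0+GH+dz],rate=.02)
    say("placed dz=%.3f"%dz); manip.command_gripper(.04); manip.servo_line(np.r_[xy,safe],rate=.2)
E
python3 - <<'E'
from h import *
for xy,yw,dy in (((.5964,.0105),17.6,.042),((.6345,-.048),27.7,-.042)):
    if not pick(np.array(xy),np.radians(yw),.046): print("BAD"); break
    place(TRAY+[0,dy],np.radians(0),.005)
manip.move_to(np.r_[.45,0,.3],down(SY-np.pi/2)); say("end")
t=snap("top"); show(stands(t,PLATEBOX,.046)); show(stands(t,(175,220,255,275),.005)); show(stands(t,WETBOX,0))
crop(t,(170,120,470,290),2.6,"t3")
E
```

```text
picked w=0.0149 18.3 [0.5956 0.0105 0.219 ] w 0.0153 F [-0.1 -1.  -1.5] T [-0.02 -0.    0.02]
placed dz=-0.000 24.3 [0.3862 0.3636 0.059 ] w 0.0155 F [-2.6 -3.2 12.7] T [-0.42  0.43  0.02]
picked w=0.0152 29.8 [ 0.6337 -0.0479  0.2189] w 0.0153 F [-0.   0.3 -1.4] T [ 0.02  0.04 -0.04]
placed dz=-0.000 35.7 [0.3861 0.2795 0.059 ] w 0.0152 F [-3.1 -2.5 16.2] T [-0.31  0.5   0.03]
end 39.0 [4.499e-01 2.000e-04 2.997e-01] w 0.0399 F [0.6 0.5 0.3] T [ 0.03  0.   -0.03]
px [199.5 240.9] area 8 hue 109.0 foot [0.3923 0.3756] tab [0.4081 0.3542] yaw 91.0 size [65.1 45. ]
px [197.3 247.5] area 24 hue 109.0 foot [0.386  0.3755] tab [0.3877 0.3607] yaw 91.0 size [65.1 57.7]
px [224.  247.5] area 30 hue 109.0 foot [0.3857 0.2768] tab [0.3871 0.2773] yaw 0.6 size [57.9 35.5]
px [198.5 254.7] area 11 hue 109.0 foot [0.3768 0.3762] tab [0.3654 0.3564] yaw 102.7 size [72.9 49.6]
px [398.2 188. ] area 33 hue 2.0 foot [ 0.5656 -0.2663] tab [ 0.5666 -0.2677] yaw 128.8 size [60.2 35. ]
px [442.1 221.9] area 28 hue 108.5 foot [ 0.4582 -0.4   ] tab [ 0.4579 -0.4024] yaw 137.3 size [60.3 37.9]
px [404.6 224.4] area 28 hue 39.0 foot [ 0.4526 -0.2818] tab [ 0.452  -0.2838] yaw 15.2 size [58.7 37.6]
```

View pics/t3.png

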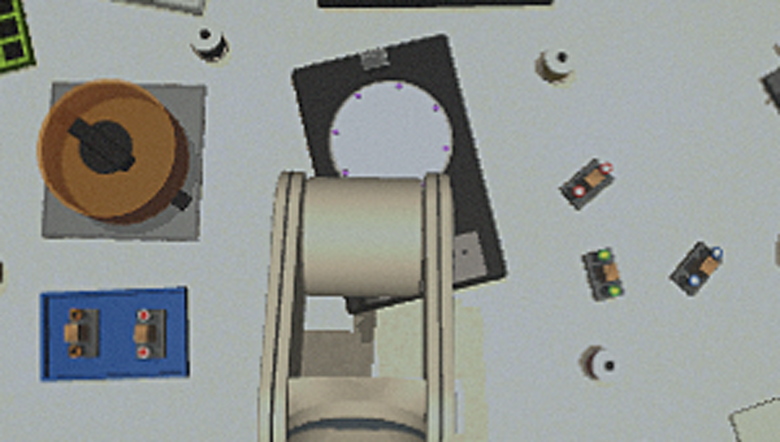

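Both cured stands are upright in the tray, at (75,333) and (148,333) in the crop. Now I'll move the wet stands, looking again before each pick in case one gets knocked.

```bash
python3 - <<'E'
from h import *
for a in (60,180,300):
    t=snap("top"); L=stands(t,WETBOX,0); show(L)
    L=[d for d in L if abs(d["size"][0]-60)<4 and abs(d["size"][1]-36)<4 and np.linalg.norm(d["foot"]-d["tab"])<.006]
    if not L: print("none"); break
    d=min(L,key=lambda d:-d["foot"][1] if a!=180 else abs(d["hue"]-2))
    c=(d["foot"]+d["tab"])/2
    if not pick(c,d["yaw"],0): print("BAD"); break
    th=np.radians(a); place(st(.042*np.cos(th),.042*np.sin(th)),SY+th+np.pi/2,.046)
manip.move_to(np.r_[.35,.25,.3],down(SY-np.pi/2)); say("end")
t=snap("top"); print("plate");show(stands(t,PLATEBOX,.046)); print("table");show(stands(t,WETBOX,0))
s=snap("scene"); crop(s,(190,170,440,310),3,"s4"); crop(t,(170,110,490,290),2.5,"t4")
E
```

```text
px [398.2 188. ] area 31 hue 2.0 foot [ 0.5656 -0.2663] tab [ 0.5668 -0.2678] yaw 128.8 size [60.2 35. ]
px [442.2 221.8] area 27 hue 108.0 foot [ 0.4582 -0.4   ] tab [ 0.4582 -0.4025] yaw 137.3 size [60.3 37.9]
px [404.5 224.5] area 26 hue 40.0 foot [ 0.4524 -0.2819] tab [ 0.4515 -0.2834] yaw 15.2 size [59.1 37.6]
picked w=0.0149 44.2 [ 0.5655 -0.2667  0.2189] w 0.0154 F [ 0.6  0.4 -2.5] T [ 0.   -0.01 -0.02]
placed dz=-0.000 49.2 [0.6292 0.0193 0.1   ] w 0.0153 F [-2.9  0.9  7.1] T [-0.02  0.44 -0.01]
px [442.1 221.9] area 28 hue 108.0 foot [ 0.4588 -0.4003] tab [ 0.4579 -0.4024] yaw 138.1 size [61.7 37. ]
px [404.4 224.5] area 27 hue 42.0 foot [ 0.4525 -0.2818] tab [ 0.4516 -0.2831] yaw 14.8 size [58.6 37.5]
picked w=0.0150 55.2 [ 0.4515 -0.2821  0.2191] w 0.0153 F [ 0.1 -0.4 -1.8] T [ 0.01 -0.02  0.  ]
placed dz=-0.000 60.2 [ 0.5762 -0.0307  0.0998] w 0.0156 F [-2.3  1.4  6. ] T [0.03 0.5  0.05]
px [429.3 222.8] area 27 hue 108.0 foot [ 0.4551 -0.358 ] tab [ 0.4557 -0.3617] yaw 138.6 size [60.5 35.5]
picked w=0.0149 65.8 [ 0.4549 -0.3594  0.219 ] w 0.0152 F [ 0.  -0.4 -2.5] T [-0.01  0.05  0.02]
placed dz=-0.000 71.6 [ 0.6459 -0.0516  0.0998] w 0.0151 F [-1.6 -0.5  4.1] T [ 0.12  0.44 -0.  ]
end 74.3 [0.3505 0.2499 0.2997] w 0.0401 F [-0.2  0.2  0.6] T [-0.01 -0.07  0.02]
plate
px [329.3 160.4] area 28 hue 109.0 foot [ 0.6648 -0.0551] tab [ 0.6478 -0.051 ] yaw 44.6 size [79.2 68.3]
px [306.7 167. ] area 30 hue 2.0 foot [0.6256 0.0181] tab [0.628  0.0183] yaw 163.7 size [58.7 36.5]
px [323.6 183.3] area 29 hue 48.5 foot [ 0.5749 -0.0323] tab [ 0.5772 -0.0326] yaw 105.4 size [59.1 36.6]
table
```

View pics/t4.png

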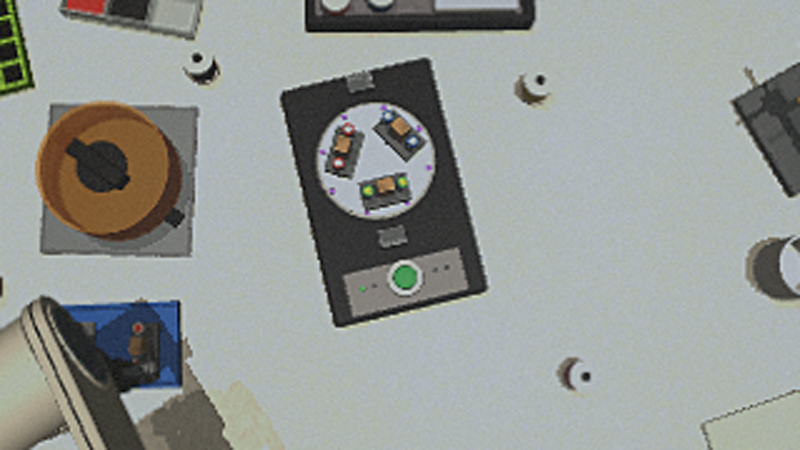

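View pics/s4.png

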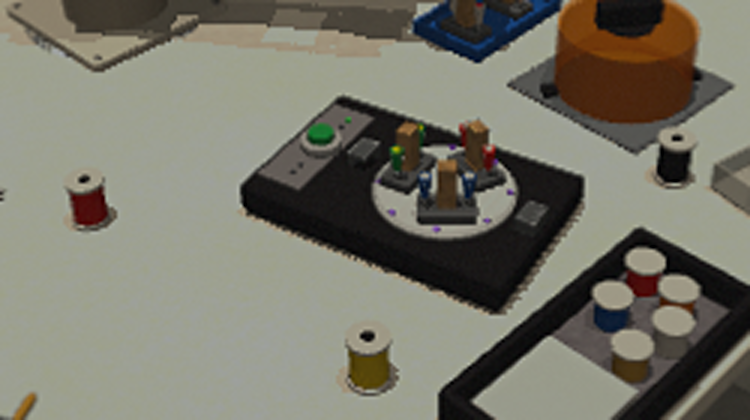

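All three wet stands stand upright on the plate; the blue one had been knocked but was re-measured before picking. Next the shield goes back on.

```bash
python3 - <<'E'
from h import *
t=snap("top")
k=blob(mask(t,(0,0,140),(179,60,255),(290,135,356,205)));h=cv2.convexHull(k)
print("plate",cv2.minEnclosingCircle((cast(t,h[:,0],.046)[:,:2]*1000).astype(np.float32)))
y=SY-np.pi/2+.7
manip.move_to(np.r_[MAT,.25],down(y)); manip.command_gripper(.085,80)
manip.servo_line(np.r_[MAT,.1145],rate=.15); manip.command_gripper(0.,80); say("grip")
manip.servo_line(np.r_[MAT,.28],rate=.12); say("lift")
manip.servo_line(np.r_[PC,.28],down(y),rate=.2); say("over")
manip.servo_line(np.r_[PC,.165],rate=.1); say("near")
z=.165
while z>.151 and manip.get_contact_force()[2]<2: z-=.0015; manip.servo_line(np.r_[PC,z],rate=.02)
say("down")
s=snap("scene"); t=snap("top"); crop(s,(270,170,410,280),4,"s5")
E
```

```text
plate ((617.0669555664062, -22.035324096679688), 75.00969696044922)
grip 77.6 [0.6054 0.3181 0.1151] w 0.0206 F [-0.5 -0.5  4.2] T [-0.09  0.    0.08]
lift 79.2 [0.6046 0.3178 0.2789] w 0.0212 F [ 0.1  0.1 -3.7] T [-0.01 -0.07 -0.01]
over 81.0 [ 0.617  -0.0202  0.2799] w 0.0207 F [-0.5 -0.  -3.7] T [ 0.06 -0.02 -0.  ]
near 82.3 [ 0.6176 -0.021   0.1658] w 0.0206 F [ 0.5 -0.5 -3.8] T [-0.01 -0.06 -0.01]
down 84.6 [ 0.6172 -0.021   0.153 ] w 0.0209 F [-3.4 -0.3  9.2] T [ 0.03  0.7  -0.01]
```

View pics/s5.png

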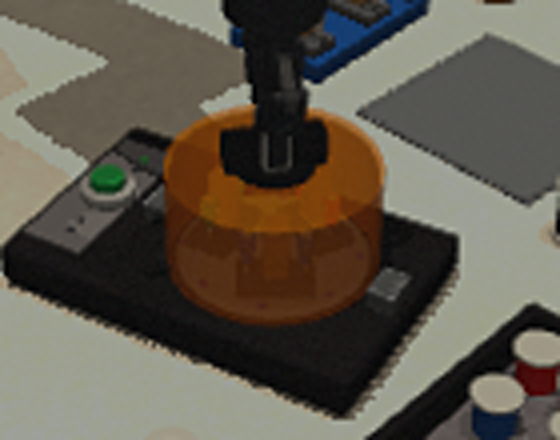

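The shield sits flat on the housing around the plate, with the TCP at z=0.153, the same as at the start. Next I'll turn it clockwise against the stops.

```bash
python3 - <<'E'
from h import *
g=np.r_[PC,.1535]; y=SY-np.pi/2; a=.7
while a>-.16:
    a-=.1 if a>.15 else .02
    manip.set_joints(manip.solve_ik(g,down(y+a))); T=manip.get_torque()[2]
    if a<.45: print(round(a,2),round(T,2),np.round(manip.get_contact_force(),1))
    if abs(T)>2.2: break
say("turned"); manip.command_gripper(.085); manip.servo_line(np.r_[PC,.26],rate=.15)
manip.move_to(np.r_[.42,.2,.3],down(y)); say("off")
t=snap("top"); s=snap("scene")
k=blob(mask(t,(0,0,0),(179,255,45),(303,148,337,188)));b=cast(t,cv2.boxPoints(cv2.minAreaRect(k)),.16); print(b.round(4))
a=cv2.resize(t["bgr"][125:245,270:380],None,fx=4,fy=4,interpolation=cv2.INTER_CUBIC); b=cv2.resize(s["bgr"][170:270,265:385],None,fx=3,fy=4.8); cv2.imwrite("pics/c6.png",np.hstack([a,b]))
E
```

```text
0.4 0.03 [ 0.2  0.1 -3.3]
0.3 0.05 [-0.1  0.2 -3.4]
0.2 0.03 [-0.9 -0.1 -3.1]
0.1 -0.05 [-0.1  0.2 -4.1]
0.08 -0.01 [ 0.3  0.5 -3.9]
0.06 -0.06 [ 0.   0.2 -3.4]
0.04 -0.01 [-0.2 -0.2 -3.9]
0.02 -0.01 [ 0.   0.6 -3.7]
0.0 0.01 [ 0.3  0.  -3.5]
-0.02 0.15 [ 0.4  2.5 -3. ]
-0.04 1.03 [-0.4  5.5 -3.2]
-0.06 2.0 [ 0.2  4.9 -3. ]
-0.08 2.83 [-0.3  4.2 -2.4]
turned 88.4 [ 0.6169 -0.0205  0.1536] w 0.0204 F [-0.3  4.2 -2.4] T [1.31 0.2  2.83]
off 91.1 [0.4207 0.1997 0.2999] w 0.0845 F [-0.   0.3 -0.2] T [ 0.04  0.02 -0.03]
[[ 0.651   0.0042  0.16  ]
 [ 0.6545 -0.0202  0.16  ]
 [ 0.5855 -0.0297  0.16  ]
 [ 0.5821 -0.0055  0.16  ]]
```

View pics/c6.png

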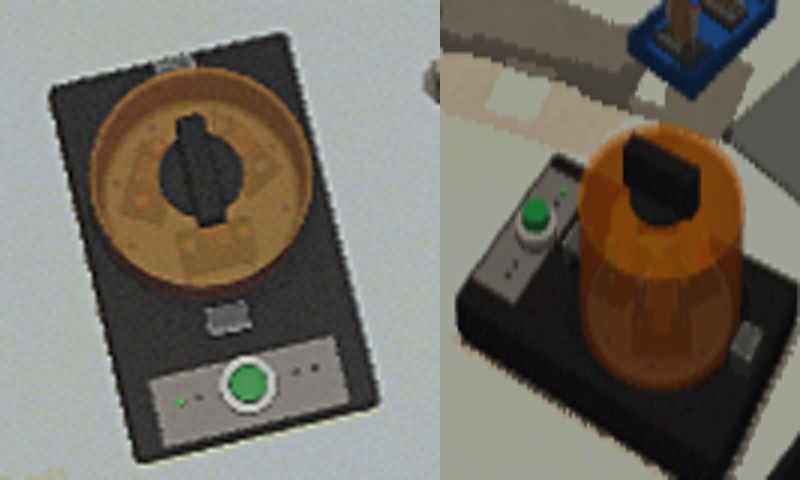

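Torque built up to 2.8 N m at the stops, and the bar looks aligned with the station, about 12.6° against 13.5° for the housing. I'll compare the bar angle with the starting image, then press the button.

```bash
python3 - <<'E'
from h import *
t=snap("top")
def ang(b):
    m=cv2.inRange(cv2.cvtColor(b,cv2.COLOR_BGR2GRAY)[148:190,300:340],0,40); g=b
    p=np.argwhere(m)[:,::-1].astype(np.float32); r=cv2.fitLine(p,cv2.DIST_L2,0,.01,.01).ravel(); return len(p),np.degrees(np.arctan2(r[1],r[0])),p.mean(0)
A=ang(cv2.imread("pics/top0.png")); B=ang(t["bgr"]); print(A,B)
if abs(A[1]-B[1])<5:
    b=np.array([.4666,-.0563]); y=SY-np.pi/2
    manip.move_to(np.r_[b,.16],down(y)); manip.command_gripper(0.,40); manip.servo_line(np.r_[b,.084],rate=.1)
    z=.084; f0=manip.get_contact_force()[2]
    while z>.070:
        z-=.001; manip.servo_line(np.r_[b,z],rate=.02); f=manip.get_contact_force()[2]-f0; print(round(z,3),round(f,1),end="; ")
        if f>16: break
    manip.hold(.3); say("pressed"); manip.servo_line(np.r_[b,.16],rate=.1)
    manip.move_to(np.r_[.42,.2,.3],down(y)); say("off")
    t=snap("top"); s=snap("scene"); crop(t,(150,110,490,290),2.3,"t7"); crop(s,(190,140,440,310),3,"s7")
E
```

```text
(105, np.float32(78.21364), array([18.333334, 19.72381 ], dtype=float32)) (100, np.float32(77.17126), array([18.74, 20.47], dtype=float32))
0.083 -0.1; 0.082 -0.1; 0.081 -0.4; 0.08 2.1; 0.079 2.6; 0.078 3.4; 0.077 4.3; 0.076 4.3; 0.075 5.0; 0.074 13.9; 0.073 26.1; pressed 97.1 [ 0.4667 -0.0564  0.0744] w -0.0002 F [-5.3  0.2 25.8] T [ 0.13  0.96 -0.02]
off 99.2 [0.4199 0.1993 0.2992] w -0.0001 F [-0.6 -0.4  0.2] T [-0.03 -0.01 -0.01]
```

View pics/t7.png

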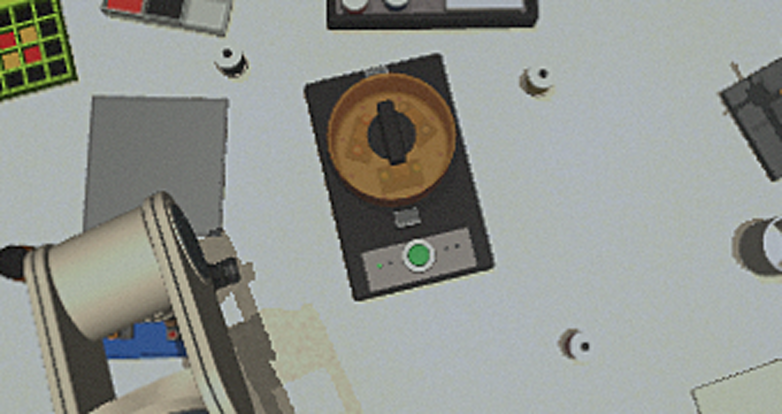

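View pics/s7.png

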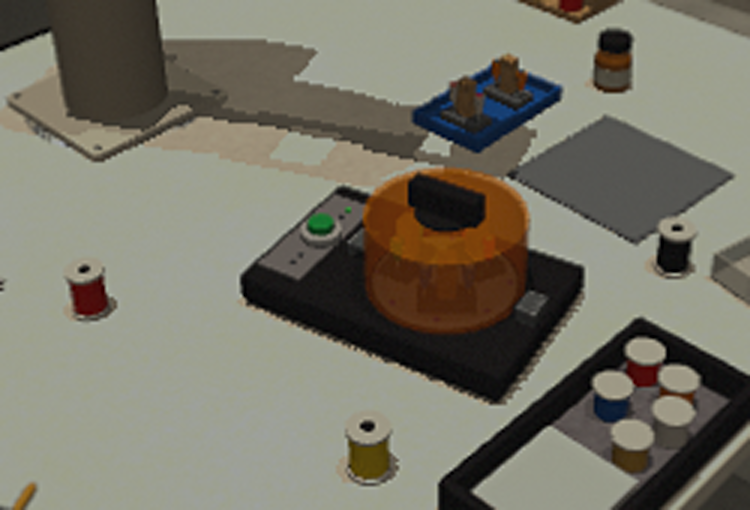

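The shield is locked with three stands upright inside, both cured stands are upright in the tray at (465,100) and (510,80), the button is up and the bystanders are untouched.

```bash
python3 -c "
from rig import manip
print(manip.sign_off())"
```

```text
the job is handed in; nothing more can be done
None
```

The batch is done and handed in: two cured stands are in the tray, three wet stands are on the plate under the shield turned back against its stops, and the start button was then pressed fully and came back up, at about 99 s of the 210 s allowed.

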